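# Set the lens height of an inspection stand with a gauge

## Robot

A 6-joint arm with a two-finger parallel gripper is mounted at the origin on the work surface. World frame = base frame: x ahead of the robot, y to its left, z up, the work surface at z = 0. Lengths are in m, angles in rad, forces in N, time in s.
With the tool pointing down it reaches from about 0.35 to 0.975 m from the base axis. Payload 4.9 kg.
Tool frame: the origin (TCP) lies at the very end of the fingers, on their centre line; the grasp point (between the pads) lies 19 mm behind it (grasp_offset is the distance from the TCP to the grasp point, in m); x points along the fingers, y is the direction in which the jaws open and shut, and the axes are right-handed (so a half turn about x gives the same grasp; the last joint's range is limited). The gripper opens to 85 mm and grips with 20 to 120 N. Pads are 22 mm wide; open, the fingers measure 114 mm over their backs; the gripper's body (76 mm by 85 mm) begins 54 mm behind the grasp point. The pads swing forward as they close: fully open they stand 13 mm farther back than shut.
Start: joints at [-1.45, 0.053, 1.613, -0, 1.476, -0.119], TCP at [0.148, -0.607, 0.231] pointing down, gripper open.
Joint ranges: [-3.01, 3.01], [-1.01, 2.22], [0.06, 2.58], [-1.02, 4.17], [0.09, 2.62], [-3.14, 3.14]. Speed limits (rad/s): [2.57, 2.57, 3.14, 3.14, 3.14, 3.14].

## Interface

Orientations are given as a rotation vector (axis times angle).
In Python, from station import get_obs, get_image, camera_model, finish_job, grasp_offset gives the robot as it stands.
- The arm moves only by the shell command python3 -m crank 'ROWS' [OPENING] [FORCE]. ROWS is JSON, a list that holds one entry, the list of rows, each a list of 4 numbers: the shift along the world's x, y, z in m, then the turn about the world's z in degrees. In form: [[[dx, dy, dz, turn], ...]]. A call has 1 to 5 rows; each row is the pose to reach, as a shift and turn from the pose commanded when the call began; what a row does not reach only later rows make up. A row lasts 1/12 s, in which the tool goes at most 41.7 mm and 7.16 degrees, less where a joint would pass 70% of its speed; a pose out of reach is approached as far as the arm can. A call with a gripper value outside its range is refused whole. OPENING is the opening, from 0 (shut) to 1 (fully open), set as the call begins (- or left out, the last holds). The fingers move at their own pace and stop on an object; FORCE is the grip in N (left out, the last holds). Time passes only in rows, so rows that repeat a pose let the fingers close. It gives the time, the measured TCP pose, the force and the opening at its end, in the units of the state.
- get_obs(): the state, without advancing time (a new reading comes with each control period).
- get_image(name): name is "side" or "top" or "wrist"; returns (picture, depth): 420x560x3 uint8, red, green, blue; 420x560 float32, m along the optical axis (not along the pixel's ray), 0 where there is no reading.
- camera_model(name): a dict with "fx", "fy", "cx", "cy" (pixels), "xyz" and "attitude" of the camera in the world. Camera axes: x right, y down, z forward; pixel columns grow to the right and rows downward; lengths in m; the calibration is good to about 2 mm. A picture is of the moment at which its call begins: read the wrist's pose just before it. camera_model takes no time and is no camera call; for the wrist camera it gives the pose at the moment of the call.
- finish_job(): hands the job in, once; it reports no verdict.
The state is a dict: "t": time; "q": joint angles; "dq": joint speeds; "effort": joint torques, N m; "tool_pos": TCP position; "tool_rot": TCP orientation; "contact_force": force on the tool from outside, world axes, zero at the start; "wrist_torque": the same for the moment, N m; "opening": finger opening in m.
Only numpy, scipy, OpenCV 4.12 (cv2) and the standard library are available. Lean on these libraries where they do the work, as an engineer would, in place of code of your own. Each camera call takes 0.05 s, during which the arm holds its last target.

## Task

Stand the taller of the two steel setting gauges upright, wholly on the round rubber inset of the inspection stand's base, and let go of it. Then draw the camera post straight up in its snug sleeve, without forcing it sideways, tilting it, swinging its arm round or pulling it out, until the lower rim of the lens is level with the top of that gauge, and finish while holding the post there in the gripper, still partly in the sleeve. Leave the shorter gauge, the jar and the glass dish where they are.

Things in the scene. Friction and masses are not known exactly. Their poses are not given: they have to be found in the camera images.
- stand: Fixed stand: white base plate 240 (its x) by 150 (y) by 12 mm, flat on the bench. Origin: centre of its underside; x points from the inset end to the sleeve end, z up. Centred 75 mm along +x stands an aluminium sleeve block 50 x 50 mm, top 92 mm above the bench; a small black clamp knob is on its far side.
- inset (a point): Centre of the round dark rubber inset, 64 mm in diameter, flush with the base plate's top (12 mm above the bench), 80 mm from the plate's centre along its -x. The gauge is to stand here.
- sleeve_mouth (a point): Centre of the bore's mouth on top of the sleeve, 92 mm above the bench. The vertical round blind bore is 72 mm deep and about 1 mm wider than the post; polished, so the post slides lightly when pulled straight and binds when pushed sideways.
- post: Loose round steel post, 16 mm thick, 175 mm long, about 0.45 kg (varies) with its load, standing on the bore's bottom. Origin: centre of its foot, 20 mm above the bench; z up along the post. A black clamp ring, 34 mm wide, sits 80 to 106 mm above the foot; the bare post above it is the grip. From the ring an arm runs along -x (to the inset) to an upright camera head.
- post_top (a point): Centre of the post's top end, 175 mm above its foot, 195 mm above the bench at the start.
- lens_rim (a point): Centre of the lens's lower rim (26 mm wide), at the bottom of the camera head: 75 mm from the post's axis along the post's -x, 40 mm above the post's foot; 60 mm above the bench at the start. It rises with the post. The head is 34 mm in diameter and its top is 140 mm above the post's foot.
- gauge_tall: The taller setting gauge: plain steel cylinder 24 mm in diameter on a foot 34 mm in diameter and 8 mm thick, 85 mm high in all, 0.3 kg (varies), loose, upright on the bench. Origin: centre of its underside, z up. Standing on the inset its top is 97 mm above the bench.
- gauge_short: The shorter setting gauge: same shape, 60 mm high, loose, upright on the bench. Origin: centre of its underside. Leave it alone.
- jar: Closed specimen jar with a white cap, 60 mm in diameter, 85 mm high, on the bench. Origin: centre of its underside. Leave it alone.
- dish: Covered glass dish, 94 mm in diameter, 18 mm high, on the bench. Origin: centre of its underside. Leave it alone.
Not all that is in view belongs to the job. There is more than one size of the post; the one meant has the size given above. What is shaped like the gauge_tall but turquoise is not meant.

How it is judged:
By the outcome, as a careful person would: the job done as asked, in the order asked, and still so for the second after the job is handed in, while the arm keeps its last pose, push and grip.
It also fails if it takes over 58 s, if anything falls off the work surface, if the arm or the gripper's body presses on something with over 40 N, if the wrist force passes 120 N, or if a joint passes its speed limit or range.

## Working session

There is one attempt and no reset: what is moved stays moved. The work goes in short steps, Python scripts to look and compute and a shell command to move; the robot and the scene stay as the last step left them, time stands still between calls to the robot, and variables do not carry over. Pictures are saved under pics/ and viewed, and the job is handed in when it is done.

```bash
ls; mkdir -p pics
python3 - <<'E'
from station import *
import cv2
o=get_obs();print({k:o[k] for k in('t','tool_pos','tool_rot','opening')})
for n in("side","top"):
    im,d=get_image(n);cv2.imwrite(f"pics/{n}0.png",im[:,:,::-1]);print(n,camera_model(n))
E
```

```text
pics
{'t': 0.0, 'tool_pos': array([ 0.1483679 , -0.6064937 ,  0.23006068]), 'tool_rot': array([ 2.09499846,  0.25457506, -2.09501135]), 'opening': 0.08547225458807173}
side {'fx': 520.7861595331927, 'fy': 520.7861595331927, 'cx': 291.73365532595994, 'cy': 209.0708900853046, 'xyz': array([0.3414103 , 0.98016267, 0.83050723]), 'attitude': array([-0.23173278,  2.70958532, -1.4198024 ])}
top {'fx': 464.65971812450067, 'fy': 464.65971812450067, 'cx': 274.4641302257149, 'cy': 208.3022103826347, 'xyz': array([0.241074  , 0.00502138, 1.3674781 ]), 'attitude': array([-2.10267909,  2.13858462, -0.20315638])}
```

View pics/side0.png

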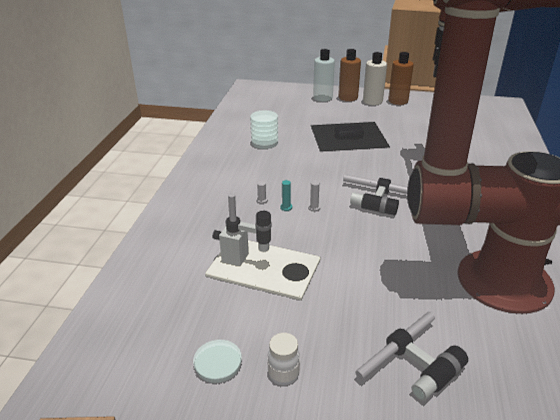

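View pics/top0.png

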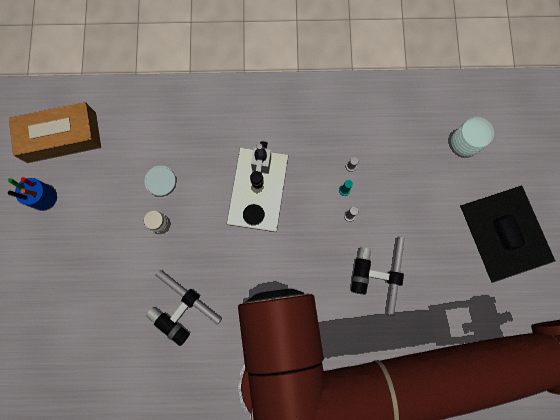

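```bash
cat > h.py <<'E'
import numpy as np,cv2
from station import *
from scipy.spatial.transform import Rotation as R
def cloud(d,m):
    v,u=np.mgrid[:d.shape[0],:d.shape[1]]
    p=np.stack([(u-m['cx'])/m['fx']*d,(v-m['cy'])/m['fy']*d,d],-1)
    return p@R.from_rotvec(m['attitude']).as_matrix().T+m['xyz']
def ray(m,u,v,z):
    r=R.from_rotvec(m['attitude']).as_matrix()@np.array([(u-m['cx'])/m['fx'],(v-m['cy'])/m['fy'],1])
    return m['xyz']+r*(z-m['xyz'][2])/r[2]
def proj(m,P):
    c=R.from_rotvec(m['attitude']).as_matrix().T@(np.asarray(P)-m['xyz'])
    return m['fx']*c[0]/c[2]+m['cx'],m['fy']*c[1]/c[2]+m['cy']
E
python3 - <<'E'
from h import *
im,d=get_image("top");m=camera_model("top")
np.savez("top0.npz",im=im,d=d)
P=cloud(d,m)
np.set_printoptions(precision=4,suppress=True)
for n,(u0,v0,u1,v1) in dict(g1=(335,150,365,175),g2=(335,203,365,225),tq=(335,178,360,198),stand=(222,130,300,240)).items():
    Z=P[v0:v1,u0:u1]; z=Z[...,2]
    print(n,z.max())
    if n!='stand':
        s=Z[z>z.max()-.006]; print(len(s),s.mean(0),np.ptp(s,axis=0))
        s=Z[z>0.012]; print(len(s),s.mean(0))
c=cv2.resize(im[130:240,215:375],None,fx=5,fy=5,interpolation=cv2.INTER_CUBIC);cv2.imwrite("pics/topc.png",c[:,:,::-1])
# plate
hsv=cv2.cvtColor(im,cv2.COLOR_RGB2HSV)
mask=(im[...,0]>200)&(im[...,2]>185);mask[:130]=0;mask[240:]=0;mask[:,:220]=0;mask[:,300:]=0
cs,_=cv2.findContours(mask.astype(np.uint8),0,2);k=max(cs,key=cv2.contourArea)
w=np.array([ray(m,*p[0],.012)[:2] for p in k],dtype=np.float32)*1000
print(cv2.minAreaRect(w))
dark=(im.max(2)<60);dark[:200]=0;dark[235:]=0;dark[:,:230]=0;dark[:,290:]=0
cs,_=cv2.findContours(dark.astype(np.uint8),0,2);k=max(cs,key=cv2.contourArea)
e=cv2.fitEllipse(k);print(e,ray(m,*e[0],.012))
Z=P[130:240,222:300].reshape(-1,3)
for a,b in((.14,.165),(.17,.25),(.085,.098)):
    s=Z[(Z[:,2]>a)&(Z[:,2]<b)];print(a,len(s),s.mean(0) if len(s) else'', np.ptp(s,axis=0) if len(s) else '')
E
```

```text
g1 1.3674781004205332
2 [0.2411 0.005  1.3675] [0. 0. 0.]
97 [ 0.6203 -0.2235  0.076 ]
g2 1.3674781004205332
1 [0.2411 0.005  1.3675] [0. 0. 0.]
111 [ 0.4741 -0.2134  0.0761]
tq 1.3674781004205332
2 [0.2411 0.005  1.3675] [0. 0. 0.]
120 [ 0.548  -0.2014  0.0851]
stand 1.3674781004205332
((454.54083251953125, 58.72731018066406), (0.0, 0.0), 0.0)
((253.17845153808594, 214.0858612060547), (19.561552047729492, 20.923686981201172), 77.44892120361328) [0.4874 0.0668 0.012 ]
0.14 152 [0.567  0.0502 0.1573] [0.0896 0.0346 0.0241]
0.17 42 [0.6338 0.0407 0.1907] [0.0144 0.0142 0.0311]
0.085 164 [0.6306 0.0395 0.0924] [0.1411 0.055  0.0126]
```

View pics/topc.png

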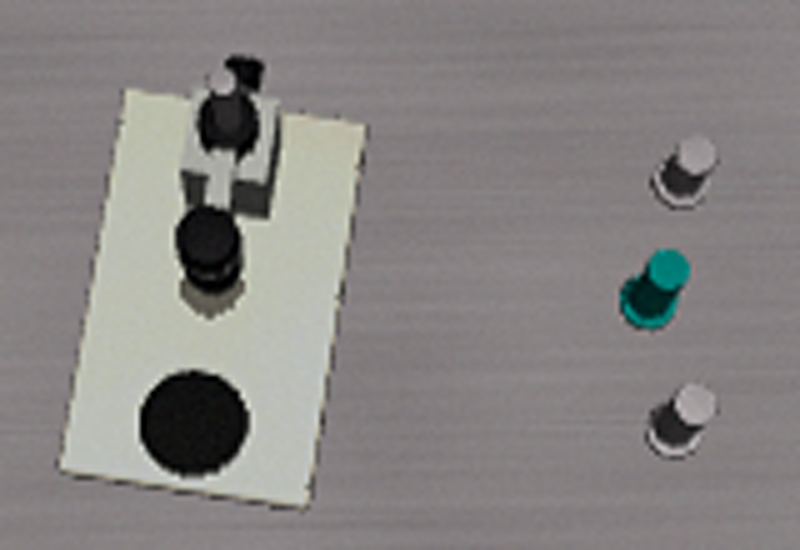

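Run:
```python
from h import *
np.set_printoptions(precision=4,suppress=True)
D=np.load("top0.npz");im,d=D['im'],D['d'];m=camera_model("top")
P=cloud(d,m);P[d<=0]=0
def run(P,im,n,box,m):
    u0,v0,u1,v1=box
    Z=P[v0:v1,u0:u1].reshape(-1,3);z=Z[:,2];s=Z[z>.015]
    mz=np.percentile(s[:,2],97);t=s[s[:,2]>mz-.004]
    print(n,'zmax',z.max(),mz,len(t),'mid',(t.max(0)+t.min(0))/2,np.ptp(t,axis=0))
for n,b in dict(g1=(335,150,365,175),g2=(335,203,365,225),tq=(335,178,360,198)).items(): run(P,im,n,b,m)
# discs of tops by color
g=im.astype(int)
for n,(u0,v0,u1,v1),h in(('g1',(335,150,365,175),.06),('g2',(335,203,365,225),.085)):
    c=P[v0:v1,u0:u1,2]; k=(c>h-.008)
    mm=k.astype(np.uint8); M=cv2.moments(mm,True); print(n,M['m00'],ray(m,u0+M['m10']/M['m00'],v0+M['m01']/M['m00'],h))
mask=((g.min(2)>160)&(abs(P[...,2]-.012)<.008));mask[:130]=0;mask[240:]=0;mask[:,:220]=0;mask[:,300:]=0
cs,_=cv2.findContours(mask.astype(np.uint8),0,2);k=max(cs,key=cv2.contourArea)
w=np.array([ray(m,*p[0],.012)[:2] for p in k],dtype=np.float32)*1000
print(cv2.minAreaRect(w)); 
# side
im,d=get_image("side");m=camera_model("side");np.savez("side0.npz",im=im,d=d)
P=cloud(d,m);P[d<=0]=0
for n,b in dict(short=(255,178,270,206),tall=(307,178,323,213),tq=(279,178,294,213)).items(): run(P,im,n,b,m)
Z=P[190:300,205:325].reshape(-1,3)
for a,b in((.165,.2),(.088,.1),(.150,.165)):
    s=Z[(Z[:,2]>a)&(Z[:,2]<b)];print(a,len(s),s.mean(0),s.min(0),s.max(0))
g=im.astype(int)
dark=(g.max(2)<60);dark[:260]=0;dark[290:]=0;dark[:,:280]=0;dark[:,315:]=0
cs,_=cv2.findContours(dark.astype(np.uint8),0,2);k=max(cs,key=cv2.contourArea)
e=cv2.fitEllipse(k);print(e,ray(m,*e[0],.012))
print(R.from_rotvec(get_obs()['tool_rot']).as_matrix())
cv2.imwrite("pics/sidec.png",cv2.resize(im[170:300,200:340],None,fx=5,fy=4.5)[:,:,::-1])
```

```text
g1 zmax 0.0685432187247419 0.06572610360683857 21 mid [ 0.6318 -0.2293  0.0652] [0.0218 0.0211 0.0066]
g2 zmax 0.09139378222189731 0.08885776826067264 35 mid [ 0.479  -0.2182  0.0881] [0.0198 0.0202 0.0065]
tq zmax 0.09146680144861907 0.09011325085540627 27 mid [ 0.5572 -0.2071  0.0889] [0.0207 0.0203 0.0051]
g1 57.0 [ 0.6316 -0.23    0.06  ]
g2 57.0 [ 0.4787 -0.2182  0.085 ]
((565.26708984375, 53.312599182128906), (146.7750244140625, 236.00146484375), 80.32461547851562)
short zmax 0.06187311965035247 0.06002073910111786 36 mid [ 0.6299 -0.2276  0.0589] [0.0244 0.0267 0.0059]
tall zmax 0.08741508053739189 0.0858869194727395 36 mid [ 0.4782 -0.2146  0.0849] [0.0191 0.0289 0.005 ]
tq zmax 0.08723658983609506 0.0847363574943338 38 mid [ 0.5552 -0.203   0.0843] [0.0218 0.0276 0.0058]
0.165 92 [0.6341 0.0473 0.1825] [0.6272 0.0374 0.1651] [0.643  0.0534 0.1965]
0.088 237 [0.6177 0.0574 0.0918] [0.5456 0.0289 0.0881] [0.6651 0.074  0.1   ]
0.15 172 [0.5765 0.0557 0.1567] [0.5446 0.0352 0.1501] [0.6407 0.0751 0.1649]
((303.06231689453125, 270.4179382324219), (8.515192985534668, 12.400751113891602), 144.74603271484375) [0.4665 0.0606 0.012 ]
[[-0.0001  0.2375 -0.9714]
 [ 0.0013 -0.9714 -0.2375]
 [-1.     -0.0013 -0.0002]]
```

View pics/sidec.png

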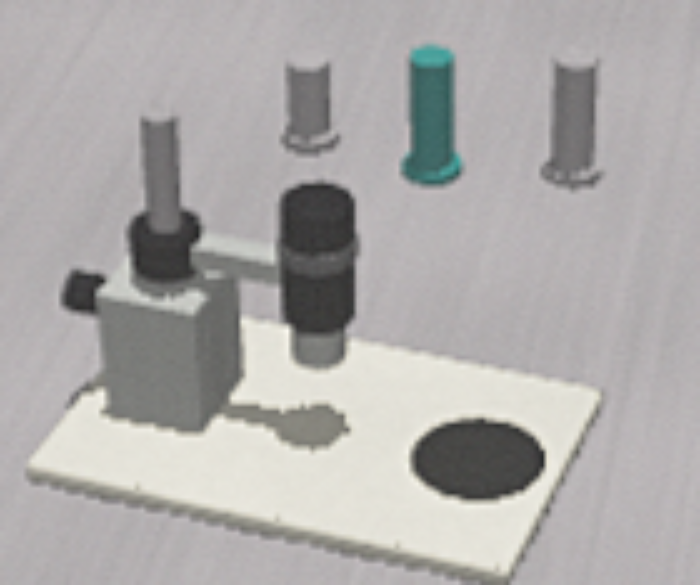

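```bash
python3 -m crank '[[[0.024,0.028,0,-6],[0.048,0.056,0,-12],[0.072,0.084,0,-18],[0.096,0.112,0,-23.4],[0.12,0.14,0,-23.4]]]' 1 40; python3 -m crank '[[[0.024,0.028,0,0],[0.048,0.056,0,0],[0.072,0.084,0,0],[0.096,0.112,0,0],[0.12,0.14,0,0]]]'
```

```text
t: 0.62
tool_pos: [0.2692, -0.4656, 0.231]
tool_rot: [-2.131, 0.184, 2.131]
contact_force: [1.6, -0.2, -0.6]
opening: 0.0855
t: 1.03
tool_pos: [0.3892, -0.3255, 0.2313]
tool_rot: [-2.134, 0.181, 2.133]
contact_force: [0.7, -0.4, 0.3]
opening: 0.0852
```

```bash
python3 -m crank '[[[0.024,0.028,0,0],[0.048,0.056,0,0],[0.072,0.084,0,0],[0.089,0.108,0,0],[0.089,0.108,0,0]]]'
python3 - <<'E'
from h import *
m=camera_model("wrist");im,d=get_image("wrist");np.savez("w1.npz",im=im,d=d,**m)
cv2.imwrite("pics/w1.png",im[:,:,::-1])
o=get_obs();print(o['tool_pos'],R.from_rotvec(o['tool_rot']).as_matrix());print(m)
print(proj(m,[.4785,-.217,.085]))
E
```

```text
t: 1.45
tool_pos: [0.4795, -0.2152, 0.2311]
tool_rot: [-2.136, 0.172, 2.135]
contact_force: [-0.8, 0.6, 0.0]
opening: 0.0852
[ 0.47836989 -0.21712213  0.2310991 ] [[-3.32641651e-04 -1.63425987e-01 -9.86555541e-01]
 [ 2.69503342e-04 -9.86555575e-01  1.63425902e-01]
 [-9.99999908e-01 -2.11517754e-04  3.72213325e-04]]
{'fx': 375.9315131074079, 'fy': 375.9315131074079, 'cx': 282.53907839489557, 'cy': 202.89134334344772, 'xyz': array([ 0.54848919, -0.22611589,  0.37361804]), 'attitude': array([ 1.90832588, -2.24684741, -0.31404134])}
(np.float64(286.19005607468233), np.float64(189.1789675415608))
```

View pics/w1.png

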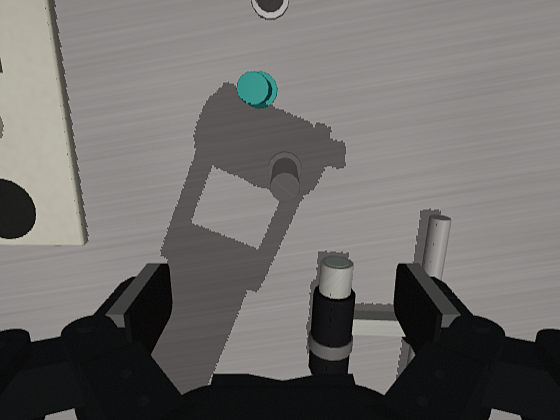

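Run:
```python
from h import *
D=np.load("w1.npz");m={k:D[k] for k in('fx','fy','cx','cy','xyz','attitude')};im=D['im']
print('decoy',ray(m,337,258,.03),ray(m,439,217,.015)); print(ray(m,286,186,.085))
P=cloud(D['d'],m);c=P[150:202,265:305];k=(c[...,2]>.077)&(c[...,2]<.095);s=c[k];print(k.sum(),s.mean(0),s.min(0),s.max(0))
v,u=np.nonzero(k);print(u.mean()+265,v.mean()+150, ray(m,u.mean()+265,v.mean()+150,.085))
i=cv2.resize(im[140:215,245:320],None,fx=7,fy=7,interpolation=cv2.INTER_CUBIC);cv2.imwrite("pics/w1c.png",i[:,:,::-1])
```

```text
decoy [ 0.38776213 -0.25375873  0.03      ] [ 0.40849302 -0.36122163  0.015     ]
[ 0.48106806 -0.21726324  0.085     ]
726 [ 0.48142641 -0.21613975  0.08451306] [ 0.46923995 -0.22787169  0.07700338] [ 0.49243114 -0.20423569  0.08696615]
284.5192837465565 185.61432506887053 [ 0.48156445 -0.216162    0.085     ]
```

View pics/w1c.png

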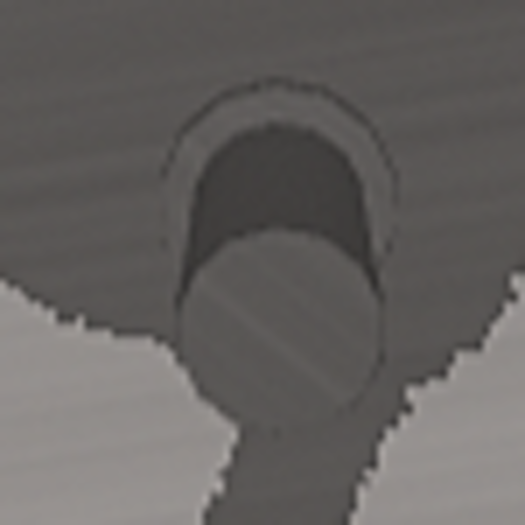

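```bash
python3 -m crank '[[[0.002,0.0005,-0.039,0],[0.002,0.0005,-0.078,0],[0.002,0.0005,-0.117,0],[0.002,0.0005,-0.156,0],[0.002,0.0005,-0.18,0]]]'; python3 -m crank '[[[0,0,-0.008,0],[0,0,-0.015,0],[0,0,-0.015,0],[0,0,-0.015,0]]]';python3 -m crank '[[[0,0,0,0],[0,0,0,0],[0,0,0,0],[0,0,0,0],[0,0,0,0]]]' 0 60;python3 -m crank '[[[0,0,0,0],[0,0,0,0],[0,0,0,0],[0,0,0,0],[0,0,0,0]]]'
```

```text
t: 1.92
tool_pos: [0.4763, -0.2182, 0.0468]
tool_rot: [-2.126, 0.179, 2.137]
contact_force: [-0.5, -0.4, -0.0]
opening: 0.0854
t: 2.25
tool_pos: [0.4805, -0.2198, 0.0381]
tool_rot: [-2.136, 0.182, 2.131]
contact_force: [0.4, -0.1, -0.1]
opening: 0.0851
t: 2.67
tool_pos: [0.4798, -0.2186, 0.0369]
tool_rot: [-2.134, 0.18, 2.132]
contact_force: [0.2, 3.0, 2.3]
opening: 0.0253
t: 3.08
tool_pos: [0.4799, -0.2185, 0.037]
tool_rot: [-2.134, 0.18, 2.133]
contact_force: [-0.6, 2.1, 5.1]
opening: 0.022
```

```bash
python3 -m crank '[[[0,0,0.02,0],[0,0,0.05,0],[0,0,0.08,0],[0,0,0.11,0],[0,0,0.11,0]]]'
python3 - <<'E'
from h import *
np.set_printoptions(precision=4,suppress=True)
m=camera_model("wrist");im,d=get_image("wrist");np.savez("w2.npz",im=im,d=d,**m)
cv2.imwrite("pics/w2.png",im[:,:,::-1])
o=get_obs();print(o['tool_pos'],o['contact_force'],o['opening'])
P=cloud(d,m);print(m['xyz'])
g=im.astype(int)
dark=(g.max(2)<60)&(abs(P[...,2]-.012)<.012);n,l,s,c=cv2.connectedComponentsWithStats(dark.astype(np.uint8))
for i in range(1,n):
    if s[i,4]>800: print(s[i],ray(m,*c[i],.012))
E
```

```text
t: 3.5
tool_pos: [0.4824, -0.2207, 0.1525]
tool_rot: [-2.146, 0.186, 2.126]
contact_force: [1.6, -1.1, -1.7]
opening: 0.0221
[ 0.4812 -0.2199  0.1494] [-0.707  -0.     -3.3823] 0.022165441703982627
[ 0.5502 -0.2308  0.2956]
```

View pics/w2.png

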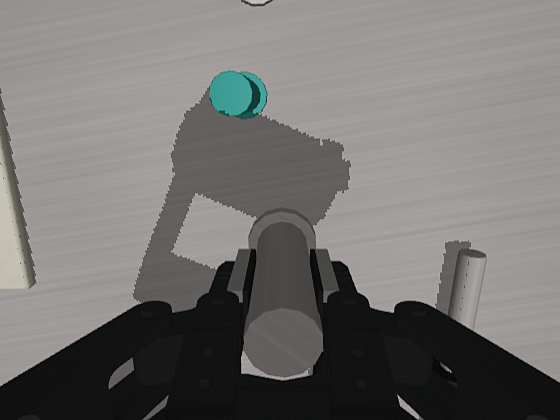

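```bash
python3 -m crank '[[[0.001,0.03,0,0],[0.002,0.068,0,0],[0.003,0.106,0,0],[0.004,0.144,0,0],[0.005,0.182,0,0]]]';python3 -m crank '[[[0.001,0.035,0,0],[0.001,0.07,0,0],[0.001,0.095,0,0],[0.001,0.104,0,0],[0.001,0.104,0,0]]]'
python3 - <<'E'
from h import *
np.set_printoptions(precision=4,suppress=True)
o=get_obs();print(o['tool_pos'],o['tool_rot'])
m=camera_model("wrist");im,d=get_image("wrist");np.savez("w3.npz",im=im,d=d,**m)
cv2.imwrite("pics/w3.png",im[:,:,::-1])
im,d=get_image("side");np.savez("s3.npz",im=im,d=d)
cv2.imwrite("pics/s3.png",cv2.resize(im[130:310,180:380],None,fx=3.5,fy=3.3,interpolation=cv2.INTER_CUBIC)[:,:,::-1])
E
```

```text
t: 3.97
tool_pos: [0.4823, -0.0348, 0.1429]
tool_rot: [-2.128, 0.181, 2.138]
contact_force: [1.1, -0.3, -3.5]
opening: 0.0222
t: 4.38
tool_pos: [0.4837, 0.069, 0.1434]
tool_rot: [-2.131, 0.177, 2.14]
contact_force: [1.0, -0.0, -3.4]
opening: 0.0217
[0.4837 0.069  0.1434] [-2.1306  0.1773  2.1402]
```

View pics/w3.png

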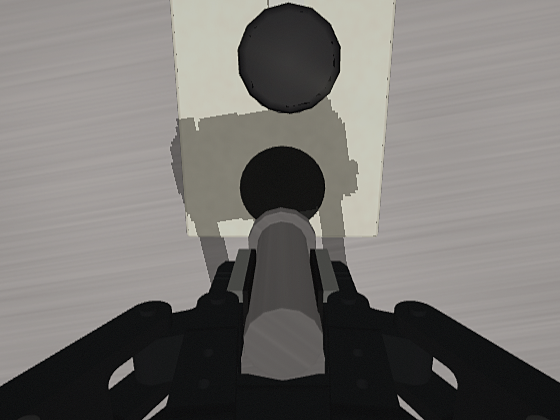

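View pics/s3.png

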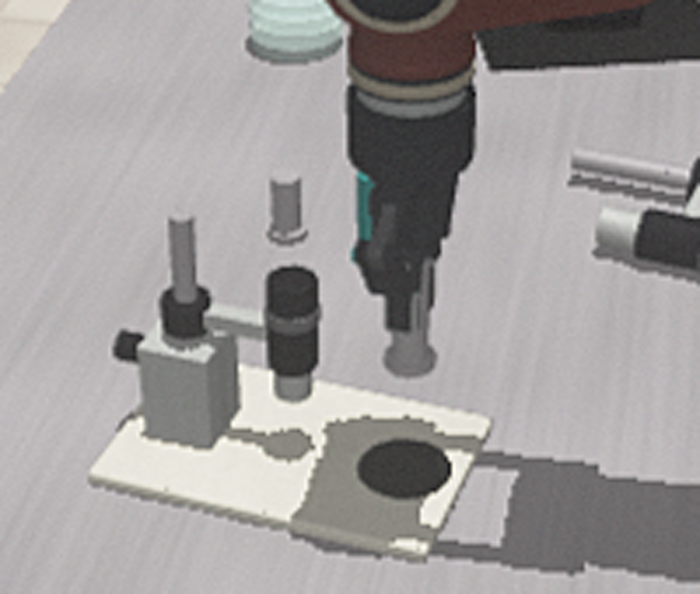

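Run:
```python
from h import *
np.set_printoptions(precision=4,suppress=True)
D=np.load("w3.npz");m={k:D[k] for k in('fx','fy','cx','cy','xyz','attitude')};im=D['im'];g=im.astype(int);P=cloud(D['d'],m)
dark=(g.max(2)<40)&(abs(P[...,2]-.012)<.015);dark[:140]=0;dark[240:]=0
n,l,s,c=cv2.connectedComponentsWithStats(dark.astype(np.uint8));i=1+s[1:,4].argmax();print(s[i])
pts=[]
for v in range(s[i,1],206):
    u=np.nonzero(l[v]==i)[0]
    if len(u): pts+= [ray(m,u[0]-.5,v,.012)[:2],ray(m,u[-1]+.5,v,.012)[:2]]
pts=np.array(pts);A=np.c_[2*pts,np.ones(len(pts))];x=np.linalg.lstsq(A,(pts**2).sum(1),rcond=None)[0]
print('inset wrist',x[:2],np.sqrt(x[2]+x[:2]@x[:2]))
# foot of gauge in wrist view: pixels; top
c=P[290:390,235:330];k=(c[...,2]>.17)&(c[...,2]<.22);print('top z',np.percentile(c[k][:,2],[50,95]) if k.any() else 0)
z=P[...,2][310:380,245:320];x0=P[310:380,245:320].reshape(-1,3);t=x0[abs(x0[:,2]-np.percentile(x0[:,2],70))<.004];print('top',t.mean(0),t.min(0),t.max(0))
# head top
hd=P[0:115,235:345].reshape(-1,3);t=hd[(hd[:,2]>.152)&(hd[:,2]<.168)];print('head top',len(t),t.mean(0),t.min(0),t.max(0))
# side view
D=np.load("s3.npz");im=D['im'];m=camera_model("side");P=cloud(D['d'],m);g=im.astype(int)
dark=(g.max(2)<60)&(abs(P[...,2]-.012)<.012);dark[:255]=0;dark[290:]=0;dark[:,:270]=0;dark[:,320:]=0
n,l,s,c=cv2.connectedComponentsWithStats(dark.astype(np.uint8));i=1+s[1:,4].argmax();print(s[i],ray(m,*c[i],.012))
q=P[215:240,285:308].reshape(-1,3);q=q[(q[:,2]>.05)&(q[:,2]<.15)];print('foot region',q.min(0),q.max(0))
D=np.load("w3.npz")
```

```text
[ 240  147   85   72 4652]
inset wrist [0.4865 0.0695] 0.03167074689451652
top z [0.1912 0.2182]
top [0.485  0.0696 0.1913] [0.4721 0.0582 0.1876] [0.496  0.0811 0.1932]
head top 8884 [0.564  0.0543 0.1583] [0.547  0.0373 0.1539] [0.5804 0.0711 0.1613]
[293 268  16  13  33] [0.466  0.0802 0.012 ]
foot region [0.4669 0.0562 0.1105] [0.4979 0.0892 0.149 ]
```

```bash
python3 -m crank '[[[0.002,0,-0.02,0],[0.002,0,-0.05,0],[0.002,0,-0.075,0],[0.002,0,-0.087,0],[0.002,0,-0.09,0]]]';python3 -m crank '[[[0,0,0,0],[0,0,-0.001,0],[0,0,-0.002,0]]]';python3 -m crank '[[[0,0,-0.001,0],[0,0,-0.002,0],[0,0,-0.002,0]]]'
```

```text
t: 4.9
tool_pos: [0.4848, 0.0661, 0.0527]
tool_rot: [-2.125, 0.183, 2.14]
contact_force: [-1.2, 0.7, -3.5]
opening: 0.0219
t: 5.15
tool_pos: [0.4892, 0.0671, 0.0563]
tool_rot: [-2.137, 0.181, 2.129]
contact_force: [-0.6, -0.0, -3.3]
opening: 0.0221
t: 5.4
tool_pos: [0.4878, 0.0675, 0.0528]
tool_rot: [-2.135, 0.18, 2.132]
contact_force: [-0.4, -0.3, -4.0]
opening: 0.0218
```

```bash
python3 -m crank '[[[0,0,-0.001,0],[0,0,-0.002,0],[0,0,-0.002,0]]]';python3 -m crank '[[[0,0,-0.001,0],[0,0,-0.001,0],[0,0,-0.001,0]]]';python3 -m crank '[[[0,0,-0.001,0],[0,0,-0.001,0],[0,0,-0.001,0]]]'
```

```text
t: 5.65
tool_pos: [0.4872, 0.0674, 0.0501]
tool_rot: [-2.133, 0.18, 2.134]
contact_force: [-0.5, -0.6, -3.1]
opening: 0.0221
t: 5.9
tool_pos: [0.4873, 0.0674, 0.0492]
tool_rot: [-2.133, 0.18, 2.134]
contact_force: [-0.2, -0.3, -2.8]
opening: 0.0217
t: 6.15
tool_pos: [0.4877, 0.0674, 0.049]
tool_rot: [-2.134, 0.18, 2.133]
contact_force: [-2.4, 0.7, 2.8]
opening: 0.0223
```

```bash
python3 -m crank '[[[0,0,0,0],[0,0,0,0],[0,0,0,0],[0,0,0,0],[0,0,0,0]]]' 1; python3 -m crank '[[[0,0,0,0],[0,0,0.01,0],[0,0,0.03,0],[0,0,0.06,0],[0,0,0.1,0]]]'; python3 -m crank '[[[0,0,0.03,0],[0,0,0.06,0],[0,0,0.09,0],[0,0,0.11,0],[0,0,0.11,0]]]'
python3 - <<'E'
from h import *
np.set_printoptions(precision=4,suppress=True)
o=get_obs();print(o['tool_pos'],o['tool_rot'],o['opening'])
m=camera_model("wrist");im,d=get_image("wrist");np.savez("w4.npz",im=im,d=d,**m)
cv2.imwrite("pics/w4.png",im[:,:,::-1])
im,d=get_image("side");np.savez("s4.npz",im=im,d=d)
cv2.imwrite("pics/s4.png",cv2.resize(im[130:310,180:380],None,fx=3.5,fy=3.3,interpolation=cv2.INTER_CUBIC)[:,:,::-1])
E
```

```text
t: 6.57
tool_pos: [0.4876, 0.0674, 0.0484]
tool_rot: [-2.134, 0.18, 2.133]
contact_force: [-0.2, 1.0, -0.3]
opening: 0.0808
t: 6.98
tool_pos: [0.4852, 0.0674, 0.1471]
tool_rot: [-2.127, 0.181, 2.14]
contact_force: [1.4, -0.4, 0.3]
opening: 0.0857
t: 7.4
tool_pos: [0.49, 0.0674, 0.2655]
tool_rot: [-2.145, 0.179, 2.121]
contact_force: [0.6, -0.1, 0.7]
opening: 0.0855
[0.49   0.0674 0.2655] [-2.145   0.1793  2.1211] 0.08548527487837801
```

View pics/w4.png

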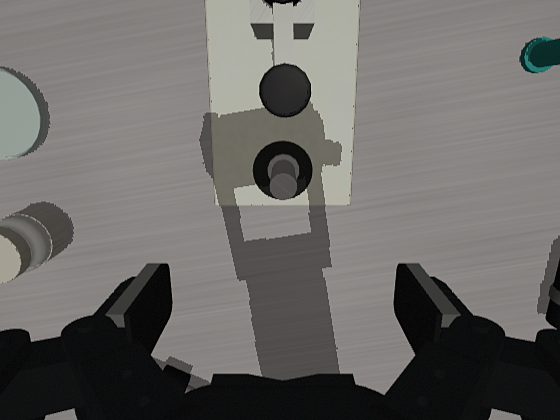

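View pics/s4.png

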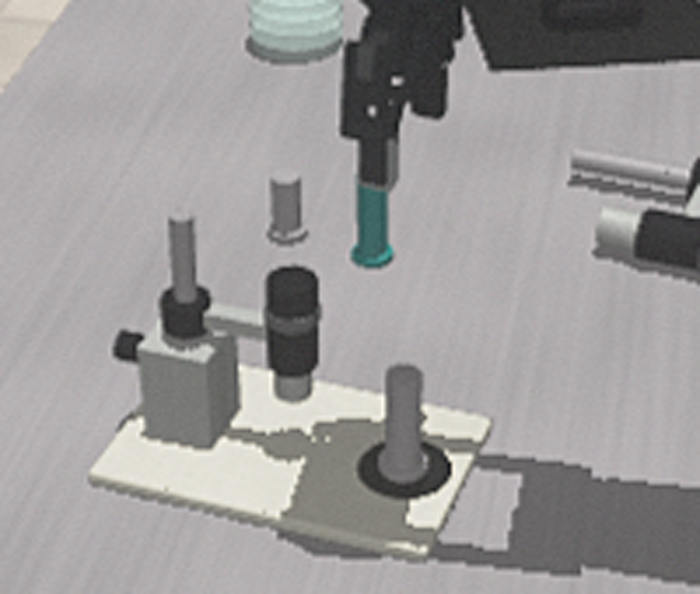

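```bash
python3 -m crank '[[[0.037,-0.006,0.01,0],[0.074,-0.012,0.02,0],[0.08,-0.013,0.02,0],[0.08,-0.013,0.02,0],[0.08,-0.013,0.02,0]]]'
python3 - <<'E'
from h import *
np.set_printoptions(precision=4,suppress=True)
o=get_obs();print(o['tool_pos'],o['tool_rot'],R.from_rotvec(o['tool_rot']).as_matrix())
m=camera_model("wrist");im,d=get_image("wrist");np.savez("w5.npz",im=im,d=d,**m)
cv2.imwrite("pics/w5.png",im[:,:,::-1]);P=cloud(d,m)
print(m['xyz'],proj(m,[.636,.043,.195]))
k=(abs(P[...,2]-.195)<.008)
n,l,s,c=cv2.connectedComponentsWithStats(k.astype(np.uint8))
for i in range(1,n):
    if s[i,4]>60: print(s[i],c[i],ray(m,*c[i],.195),P[l==i].mean(0))
E
```

```text
t: 7.92
tool_pos: [0.5664, 0.0544, 0.2761]
tool_rot: [-2.129, 0.181, 2.138]
contact_force: [-0.1, 0.3, -1.0]
opening: 0.0854
[0.5664 0.0544 0.2761] [-2.1287  0.1805  2.1379] [[-0.0043 -0.168  -0.9858]
 [ 0.0003 -0.9858  0.168 ]
 [-1.      0.0004  0.0043]]
[0.636  0.0434 0.4183] (np.float64(282.93535402733056), np.float64(94.34299890502565))
[268  78  27  29 604] [281.053   92.0464] [0.6374 0.0438 0.195 ] [0.6374 0.0439 0.1947]
```

View pics/w5.png

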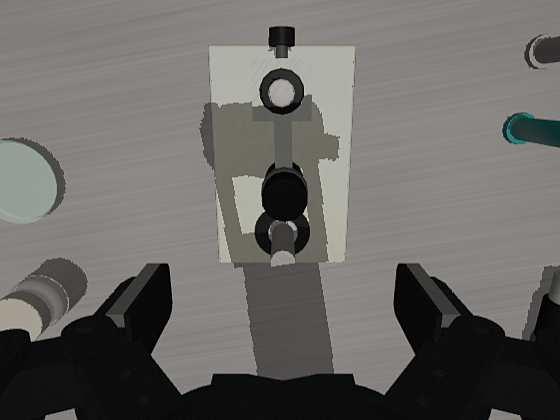

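```bash
python3 -m crank '[[[0.036,-0.006,0,0],[0.068,-0.011,0,0],[0.0705,-0.0115,0,0],[0.0705,-0.0115,0,0],[0.0705,-0.0115,0,0]]]'; python3 -m crank '[[[0,0,0,0],[0,0,0,0],[0,0,0,0]]]'
python3 - <<'E'
from h import *
np.set_printoptions(precision=4,suppress=True)
o=get_obs();print(o['tool_pos'],o['tool_rot'])
m=camera_model("wrist");im,d=get_image("wrist");np.savez("w6.npz",im=im,d=d,**m)
cv2.imwrite("pics/w6.png",im[:,:,::-1])
def an(m,d,T,z0,tol,b=None):
    P=cloud(d,m);T4=R.from_rotvec(T['tool_rot']).as_matrix()
    k=(abs(P[...,2]-z0)<tol)
    if b: q=np.zeros_like(k);q[b[1]:b[3],b[0]:b[2]]=1;k&=q
    n,l,s,c=cv2.connectedComponentsWithStats(k.astype(np.uint8))
    for i in range(1,n):
        if s[i,4]>100: w=ray(m,*c[i],z0);print(s[i],c[i],w,'tool frame',T4.T@(w-T['tool_pos']))
an(m,d,o,.195,.008)
print('w2 held gauge');D=np.load("w2.npz");mm={k:D[k] for k in('fx','fy','cx','cy','xyz','attitude')}
an(mm,D['d'],dict(tool_pos=np.array([.4812,-.2199,.1494]),tool_rot=o['tool_rot']),.197,.006,(235,290,330,390))
E
```

```text
t: 8.38
tool_pos: [0.6367, 0.0433, 0.2779]
tool_rot: [-2.132, 0.18, 2.135]
contact_force: [1.0, -0.5, 0.2]
opening: 0.0854
t: 8.63
tool_pos: [0.6372, 0.0432, 0.279]
tool_rot: [-2.134, 0.18, 2.133]
contact_force: [-0.1, 0.8, 0.4]
opening: 0.0852
[0.6372 0.0432 0.279 ] [-2.1344  0.1798  2.1327]
[270 196  26  27 514] [282.5389 209.2529] [0.6388 0.0436 0.195 ] tool frame [ 0.084  -0.0007 -0.0014]
w2 held gauge
[ 235  290   95   87 6031] [282.6085 333.4631] [ 0.4834 -0.22    0.197 ] tool frame [-0.0476 -0.0003 -0.0023]
```

View pics/w6.png

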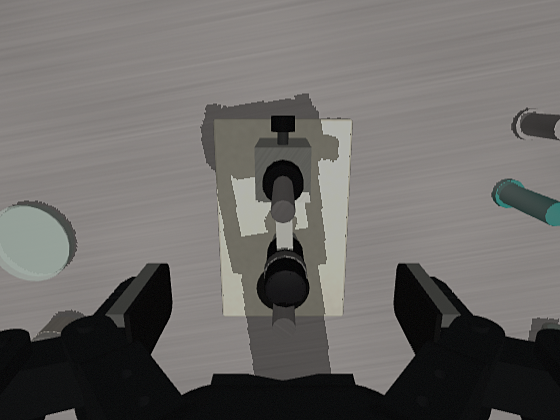

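```bash
python3 -m crank '[[[0,0,-0.035,0],[0,0,-0.07,0],[0,0,-0.105,0],[0,0,-0.13,0],[0,0,-0.138,0]]]'; python3 -m crank '[[[0,0,0,0],[0,0,0,0],[0,0,0,0],[0,0,0,0]]]'; python3 -m crank '[[[0,0,0,0],[0,0,0,0],[0,0,0,0],[0,0,0,0],[0,0,0,0]]]' 0.15 20;  python3 -m crank '[[[0,0,0,0],[0,0,0,0]]]';python3 -c "
from station import *;o=get_obs();print(o['contact_force'],o['wrist_torque'],o['tool_pos'],o['opening'])"
```

```text
t: 9.1
tool_pos: [0.6344, 0.0431, 0.1346]
tool_rot: [-2.124, 0.181, 2.143]
contact_force: [-0.2, 1.0, -1.5]
opening: 0.0854
t: 9.43
tool_pos: [0.6397, 0.0428, 0.1435]
tool_rot: [-2.139, 0.18, 2.128]
contact_force: [0.5, 0.3, 0.0]
opening: 0.0853
t: 9.85
tool_pos: [0.6379, 0.0429, 0.1404]
tool_rot: [-2.133, 0.18, 2.133]
contact_force: [0.8, 0.4, -0.3]
opening: 0.0256
t: 10.02
tool_pos: [0.638, 0.043, 0.1404]
tool_rot: [-2.133, 0.18, 2.133]
contact_force: [-0.5, 0.9, -0.1]
opening: 0.0149
[-0.51706949  0.91085057 -0.06114662] [ 0.0406042  -0.00749993 -0.02419627] [0.63795986 0.04295375 0.14035618] 0.014879519725573625
```

```bash
python3 -m crank '[[[0,0,0,0],[0,0,0,0],[0,0,0,0],[0,0,0,0]]]' 0 45;python3 -m crank '[[[0,0,0,0],[0,0,0,0],[0,0,0,0],[0,0,0,0]]]';python3 -c "
from station import *;o=get_obs();print(o['contact_force'],o['wrist_torque'],o['tool_pos'],o['opening'])"
```

```text
t: 10.35
tool_pos: [0.638, 0.043, 0.1404]
tool_rot: [-2.133, 0.18, 2.133]
contact_force: [-0.4, 0.8, 0.8]
opening: 0.0149
t: 10.68
tool_pos: [0.638, 0.043, 0.1404]
tool_rot: [-2.133, 0.18, 2.133]
contact_force: [-0.8, 0.3, 0.9]
opening: 0.0148
[-0.78569447  0.32191806  0.89714119] [ 0.18008531  0.0918202  -0.00349346] [0.63798283 0.04296569 0.14038044] 0.014844273210132885
```

```bash
python3 -m crank '[[[0,0,0.0005,0],[0,0,0.001,0],[0,0,0.002,0],[0,0,0.0035,0],[0,0,0.005,0]]]' 0 70;python3 -m crank '[[[0,0,0,0],[0,0,0,0],[0,0,0,0]]]';python3 - <<'E'
from h import *
o=get_obs();print(o['contact_force'],o['wrist_torque'],o['tool_pos'],o['opening'])
im,d=get_image("side");np.savez("s5.npz",im=im,d=d)
cv2.imwrite("pics/s5.png",cv2.resize(im[130:310,180:380],None,fx=3.5,fy=3.3,interpolation=cv2.INTER_CUBIC)[:,:,::-1])
E
```

```text
t: 11.1
tool_pos: [0.6375, 0.0429, 0.1439]
tool_rot: [-2.132, 0.18, 2.135]
contact_force: [4.4, 0.9, -7.2]
opening: 0.0147
t: 11.35
tool_pos: [0.6376, 0.043, 0.1449]
tool_rot: [-2.132, 0.18, 2.134]
contact_force: [1.6, 1.2, -8.2]
opening: 0.0145
[ 1.60219882  1.24485216 -8.20489922] [ 0.21134865 -0.44659308 -0.02351678] [0.63760444 0.04296106 0.14494996] 0.014501281792479549
```

View pics/s5.png

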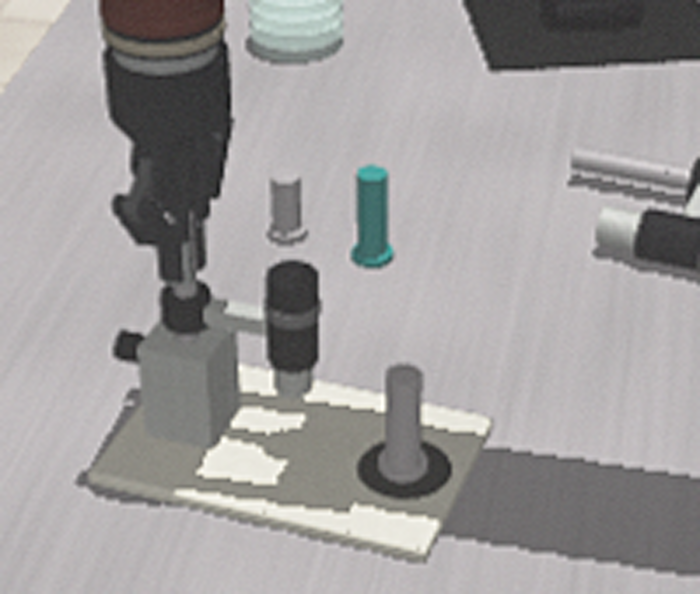

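```bash
for i in 1; do :; done; python3 -m crank '[[[0,0,0.001,0],[0,0,0.0025,0],[0,0,0.004,0],[0,0,0.0055,0],[0,0,0.007,0]]]';python3 -m crank '[[[0,0,0.0015,0],[0,0,0.003,0],[0,0,0.0045,0],[0,0,0.006,0],[0,0,0.007,0]]]';python3 -m crank '[[[0,0,0,0],[0,0,0,0]]]'
```

```text
t: 11.82
tool_pos: [0.6376, 0.0428, 0.1526]
tool_rot: [-2.133, 0.181, 2.134]
contact_force: [-0.0, 1.0, -6.3]
opening: 0.0141
t: 12.23
tool_pos: [0.6378, 0.0428, 0.1595]
tool_rot: [-2.133, 0.18, 2.134]
contact_force: [-0.6, 0.3, -5.2]
opening: 0.0145
t: 12.4
tool_pos: [0.6378, 0.0429, 0.1594]
tool_rot: [-2.133, 0.18, 2.134]
contact_force: [-1.8, 0.7, -5.3]
opening: 0.0147
```

```bash
python3 -m crank '[[[0,0,0.001,0],[0,0,0.0025,0],[0,0,0.004,0],[0,0,0.0055,0],[0,0,0.007,0]]]';python3 -m crank '[[[0,0,0.0015,0],[0,0,0.003,0],[0,0,0.0045,0],[0,0,0.006,0],[0,0,0.007,0]]]';python3 -m crank '[[[0,0,0.001,0],[0,0,0.002,0],[0,0,0.002,0],[0,0,0.002,0]]]'
python3 - <<'E'
from h import *
np.set_printoptions(precision=4,suppress=True)
o=get_obs();print(o['t'],o['contact_force'],o['wrist_torque'],o['tool_pos'],o['opening'])
for i in range(4): print(get_obs()['tool_pos'])
im,d=get_image("side");np.savez("s6.npz",im=im,d=d)
cv2.imwrite("pics/s6.png",cv2.resize(im[180:290,220:330],None,fx=5.4,fy=5.4,interpolation=cv2.INTER_CUBIC)[:,:,::-1])
im,d=get_image("top");np.savez("t6.npz",im=im,d=d)
m=camera_model("side")
def head(f):
    D=np.load(f);P=cloud(D['d'],m);g=D['im'].astype(int);
    k=np.zeros(g.shape[:2],bool);k[195:265,250:280]=1
    q=k&(np.hypot(P[...,0]-.563,P[...,1]-.0545)<.024)&(D['d']>0)
    v,u=np.nonzero(q);Z=P[q];print(f,q.sum(),'z',np.percentile(Z[:,2],[1,99]),'rows',v.min(),v.max(),'cols',u.min(),u.max(), 'xy',Z[:,:2].mean(0))
    # column profile intensities along head axis
    print(g[195:262,264].mean(1).astype(int))
head("s4.npz");head("s5.npz");head("s6.npz")
E
```

```text
t: 12.82
tool_pos: [0.6379, 0.0429, 0.1664]
tool_rot: [-2.133, 0.18, 2.134]
contact_force: [-0.8, -0.8, -5.1]
opening: 0.0145
t: 13.23
tool_pos: [0.6379, 0.0429, 0.1735]
tool_rot: [-2.133, 0.18, 2.133]
contact_force: [-1.9, 0.1, -6.1]
opening: 0.0144
t: 13.57
tool_pos: [0.638, 0.0429, 0.1754]
tool_rot: [-2.133, 0.18, 2.133]
contact_force: [-0.9, 0.7, -4.8]
opening: 0.0146
13.5667 [-0.9068  0.6957 -4.8197] [ 0.0932  0.1387 -0.0015] [0.638  0.0429 0.1754] 0.014554152975287662
[0.638  0.0429 0.1754]
[0.638  0.0429 0.1754]
[0.638  0.0429 0.1754]
[0.638  0.0429 0.1754]
s4.npz 691 z [0.0085 0.1592] rows 211 264 cols 252 273 xy [0.5612 0.0601]
[111 109 105  99 116 168 165 100 133 170 177 173 173 176 169 114  46  59
  60  65  58  58  64  60  57  59  57  58  58  56  51  84  98  85  87  77
  70  55  54  56  56  54  59  52  59  57  55  56  53  89 124 122 121 118
 119 115 135 197 226 222 218 219 220 225 194 115 124]
s5.npz 697 z [0.0094 0.1639] rows 209 264 cols 252 273 xy [0.5613 0.0603]
[115 113 111 108 128 177 174 104 141 180 187 186 193 161  64  56  61  65
  62  55  60  58  57  60  56  58  57  60  55  54  77  94  87  95  80  59
  56  60  56  63  60  58  55  60  58  52  57  70 113 131 126 125 129 127
 125 128 135 138 132 124 194 239 229 236 210 123 134]
s6.npz 713 z [0.0082 0.1941] rows 198 264 cols 252 273 xy [0.5611 0.0604]
[112 114  95  52  58  60  58  59  62  65  61  56  57  58  55  56  57  56
  72  92  91  87  90  77  49  55  57  57  58  58  55  56  56  59  52  56
  54  95 130 127 124 124 126 124 132 166 184 184 189 217 228 227 226 228
 232 205 115 127 132 121 191 236 227 225 234 208 119]
```

View pics/s6.png

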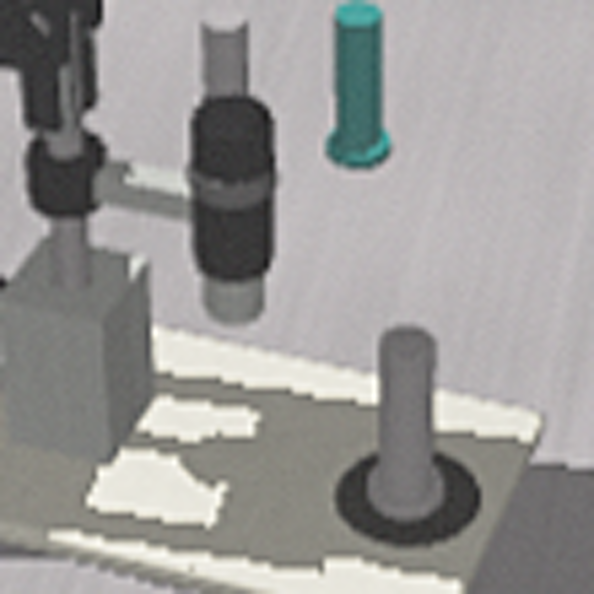

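```bash
cat > chk.py <<'E'
from h import *
import sys
m=camera_model("side")
a=np.load("s4.npz")['im'];b=np.load(sys.argv[1])['im']
S=8
for nm,(u0,v0,u1,v1) in dict(head=(258,208,271,247),ring=(228,212,238,225),head2=(253,218,274,250)).items():
    up=lambda i:cv2.resize(cv2.cvtColor(i,cv2.COLOR_RGB2GRAY),None,fx=S,fy=S,interpolation=cv2.INTER_CUBIC)
    A,B=up(a),up(b)
    t=A[v0*S:v1*S,u0*S:u1*S];r=cv2.matchTemplate(B[(v0-20)*S:(v1+5)*S,(u0-5)*S:(u1+5)*S],t,cv2.TM_CCOEFF_NORMED)
    _,mx,_,l=cv2.minMaxLoc(r);du,dv=l[0]/S-5,l[1]/S-20
    x=[.564,.0545,.11] if nm!='ring' else [.638,.043,.113]
    p0=np.array(proj(m,x));f=lambda h:np.array(proj(m,np.add(x,[0,0,h])))-p0
    hs=np.arange(0,.06,.0001);h=hs[np.argmin([abs(f(k)[1]-dv) for k in hs])]
    print(nm,mx,du,dv,'lift',h,'pred du',f(h)[0])
# absolute: rim & gauge top rows
for nm,x in dict(rim=[.564,.0545,.097],gtop=[.4865,.0685,.097]).items():print(nm,proj(m,x))
E
python3 chk.py s6.npz;python3 chk.py s5.npz
```

```text
head 0.9032458066940308 -0.375 -12.75 lift 0.0359 pred du -0.44350680862453373
ring 0.6829692125320435 -0.5 -11.75 lift 0.0333 pred du -0.8857507459811131
head2 0.9628590941429138 -0.375 -12.125 lift 0.0342 pred du -0.4221559257919125
rim (np.float64(262.1956037817755), np.float64(235.90989206453915))
gtop (np.float64(294.43181444113924), np.float64(243.28350189636092))
head 0.9801092147827148 0.0 -1.5 lift 0.0043 pred du -0.0523176311911584
ring 0.6735363602638245 0.25 -0.625 lift 0.0018000000000000002 pred du -0.04716714131689059
head2 0.9892669320106506 0.0 -1.25 lift 0.0036000000000000003 pred du -0.04378612093518086
rim (np.float64(262.1956037817755), np.float64(235.90989206453915))
gtop (np.float64(294.43181444113924), np.float64(243.28350189636092))
```

```bash
python3 -m crank '[[[0,0,0.001,0],[0,0,0.002,0],[0,0,0.002,0],[0,0,0.002,0],[0,0,0.002,0]]]'; python3 -m crank '[[[0,0,0,0],[0,0,0,0],[0,0,0,0],[0,0,0,0],[0,0,0,0]]]'
python3 - <<'E'
from h import *
np.set_printoptions(precision=4,suppress=True)
o=get_obs();print(o['t'],o['contact_force'],o['wrist_torque'],o['tool_pos'],o['opening'],o['tool_rot'])
im,d=get_image("side");np.savez("s7.npz",im=im,d=d)
cv2.imwrite("pics/s7.png",cv2.resize(im[170:300,200:340],None,fx=5,fy=4.5,interpolation=cv2.INTER_CUBIC)[:,:,::-1])
mw=camera_model("wrist");iw,dw=get_image("wrist");cv2.imwrite("pics/w7.png",iw[:,:,::-1])
m=camera_model("side")
P=cloud(d,m);P0=cloud(np.load("s4.npz")['d'],m)
for q,n in((P0,'s4'),(P,'s7')):
    # lens grey below the head: points near head axis, z range
    for nm,c,b in(('head',(.564,.0545),(250,190,278,262)),('gauge',(.4865,.0685),(284,225,306,280))):
        Z=q[b[1]:b[3],b[0]:b[2]].reshape(-1,3);Z=Z[np.hypot(Z[:,0]-c[0],Z[:,1]-c[1])<.02];Z=Z[Z[:,2]>.03];z=np.sort(Z[:,2]);print(n,nm,len(z),z[:4],z[-4:])
Pw=cloud(dw,mw);Z=Pw.reshape(-1,3);t=Z[np.hypot(Z[:,0]-.564,Z[:,1]-.0545)<.012];print('wrist head top',np.percentile(t[:,2],[50,90]),len(t))
t=Z[(np.hypot(Z[:,0]-.4865,Z[:,1]-.0685)<.008)];print('gauge top',np.percentile(t[:,2],[50,90]) if len(t) else 0)
E
python3 chk.py s7.npz
```

```text
t: 14.08
tool_pos: [0.638, 0.0429, 0.1774]
tool_rot: [-2.133, 0.18, 2.133]
contact_force: [-0.6, -0.3, -4.9]
opening: 0.0145
t: 14.5
tool_pos: [0.6379, 0.0429, 0.1773]
tool_rot: [-2.133, 0.18, 2.133]
contact_force: [-1.8, 0.4, -4.9]
opening: 0.0143
14.5 [-1.7556  0.4295 -4.9272] [0.0645 0.2771 0.0296] [0.6379 0.0429 0.1773] 0.014322578990194767 [-2.1334  0.1803  2.1334]
s4 head 567 [0.0564 0.058  0.058  0.058 ] [0.1596 0.1598 0.16   0.1605]
s4 gauge 271 [0.0308 0.0312 0.0313 0.0315] [0.0982 0.0982 0.0983 0.1002]
s7 head 587 [0.0934 0.0942 0.0955 0.0956] [0.1963 0.197  0.1976 0.1976]
s7 gauge 274 [0.0301 0.0308 0.0309 0.0312] [0.098  0.0986 0.0988 0.1003]
head 0.9058982133865356 -0.375 -13.5 lift 0.038 pred du -0.4699302405223875
ring 0.6861096024513245 -0.5 -12.375 lift 0.0351 pred du -0.9344343766176735
head2 0.9649599194526672 -0.5 -12.875 lift 0.0363 pred du -0.44853567960876717
rim (np.float64(262.1956037817755), np.float64(235.90989206453915))
gtop (np.float64(294.43181444113924), np.float64(243.28350189636092))Traceback (most recent call last):
  File "<stdin>", line 13, in <module>
    return _quantile_unchecked(
        a, q, axis, out, overwrite_input, method, keepdims, weights)
    return _ureduce(a,
                    func=_quantile_ureduce_func,
    ...<5 lines>...
                    overwrite_input=overwrite_input,
                    method=method)
    r = func(a, **kwargs)
    result = _quantile(arr,
                       quantiles=q,
    ...<2 lines>...
                       out=out,
                       weights=wgt)
    slices_having_nans = np.isnan(arr[-1, ...])
                                  ~~~^^^^^^^^^
IndexError: index -1 is out of bounds for axis 0 with size 0
```

View pics/s7.png

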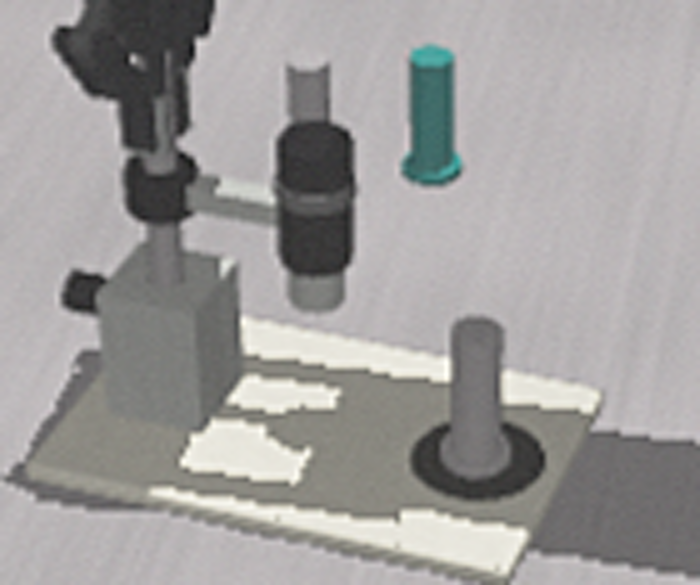

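View pics/w7.png

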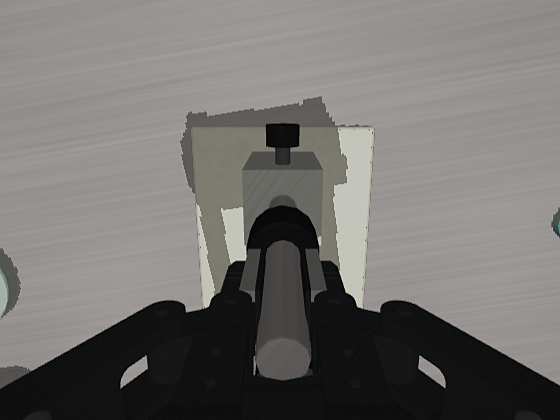

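```bash
python3 -c "
from station import *;print(finish_job())"
```

```text
the job is handed in; nothing more can be done
None
```

I stood the taller gauge on the rubber inset and let go of it. I then drew the post straight up 37 mm and handed the job in with the gripper holding it, about 14.6 s into the 58 s allowed. `finish_job` gave no verdict, so what follows is my own checks.

- **Gauge:** I centred it over the inset to within about 2 mm before lowering it. After release, the side view showed it upright with black rubber visible all round its foot.
- **Lift:** The tool rose 36.9 mm. In the depth images the camera head's top rose about 37 mm and its lowest points about 36–37 mm, so the post did not slip noticeably in the grip. By the given sizes that puts the lens rim at about 97 mm, level with the gauge top, with about 35 mm of post still in the sleeve.
- **Forces:** Sideways force was about 4.4 N at first and under 2 N afterwards. The vertical load settled at about 5 N. The tool showed no tilt or turn during the lift.
- **Weaker check:** Image matching gave lifts of 35.1, 36.3 and 38.0 mm from three patches. The 35.1 mm patch matched poorly, so I relied on the depth images and the tool reading.
- **Not measured:** I did not go near the shorter gauge, the jar or the dish, and I did not re-measure where they ended up. One last check, of head and gauge-top height from the wrist camera, failed because neither was in its view.

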